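Load the module carrier and lock its lid

ROBOT

A 6-joint arm with a two-finger parallel gripper is mounted at the origin on a cart in front of the work surface, level with it; the furniture and walls round the work are solid. World frame = base frame: x ahead of the robot, y to its left, z up, the work surface at z = 0. Lengths are in mm, angles in rad, forces in N, time in s.
With the tool pointing down it reaches from about 350 to 775 mm from the base axis. Payload 7.3 kg.
Tool frame: the origin (TCP) lies at the very end of the fingers, on their centre line; the grasp point (between the pads) lies 19 mm behind it; z points along the fingers, y is the line along which they close (so a half turn about z gives the same grasp; the last joint's range is limited). The gripper opens to 92 mm and grips with 3 to 60 N. Pads are 19 mm wide; open, the fingers measure 130 mm over their backs; the gripper's body (75 mm by 190 mm) begins 47 mm behind the grasp point.
Start: joints at [0.961, 0.342, 1.524, -0, 1.275, -0.146], TCP at [234.848, 469.565, 226.741] pointing down, gripper open.
Joint ranges: [-2.53, 2.53], [-0.77, 2.02], [0.04, 2.7], [-1, 4.14], [0.28, 2.66], [-3.11, 3.11]. Speed limits (rad/s): [2.57, 2.57, 3.14, 3.14, 3.14, 3.14].

INTERFACE

Orientations are given as [roll, pitch, yaw] about the fixed x, y, z axes, in that order (R = Rz(yaw) Ry(pitch) Rx(roll)).
In Python, from plant import get_obs, optics, ticket, finder gives the robot as it stands.
- The arm moves only by the tool send_rows, never from a script. Its arguments are lists of equal length, an entry for each row: "offset": the shift along the tool's x, y, z scaled (see below), a list of three; "delta_rot": the turn, a rotation vector about the tool's x, y, z scaled (see below), a list of three. In form: {"offset": [[dx, dy, dz], ...], "delta_rot": [[rx, ry, rz], ...]}. A call has 1 to 8 rows; each row is the pose to reach, as a shift and turn from the pose commanded when the call began, along the tool's axes at that moment, turning the shorter way round; what a row does not reach only later rows make up. The controller multiplies each number of a shift by 120 mm and each number of a turn by 360 degrees. A row lasts 1/8 s, in which the tool goes at most 62.5 mm and 10.7 degrees, less where a joint would pass 70% of its speed; a pose out of reach is approached as far as the arm can. A call with a number of a shift or a turn outside -1 to 1 is refused whole. A call with a gripper value outside its range is refused whole. "grip" is the opening, from 0 (shut) to 1 (fully open), set as the call begins (left out, the last holds). The fingers move at their own pace and stop on an object; the grip force is fixed at half the most. Time passes only in rows, so rows that repeat a pose let the fingers close. It gives the time, the measured TCP pose, the force, the opening and the grip force at its end, in the units of the state.
- get_obs(): the state, without advancing time (a new reading comes with each control period).
- optics.capture(name): name is "scene" or "top" or "wrist"; returns the picture (480x640x3 uint8, red, green, blue); there is no depth.
- optics.get_calibration(name): a dict with "fx", "fy", "cx", "cy" (pixels), "k1" (the pictures are not rectified: a ray, as slopes to the right and down, at radius r is drawn at 1 + k1 r^2 times it, then the intrinsics apply), "world_from_camera" (4x4, takes a point from camera to world coordinates). Camera axes: x right, y down, z forward; pixel columns grow to the right and rows downward; lengths in mm; the calibration is good to about 2 mm. A picture is of the moment at which its call begins: read the wrist's pose just before it. get_calibration takes no time and is no camera call; for the wrist camera it gives the pose at the moment of the call.
- ticket.close_job(): hands the job in; it is judged then, once.
Trained networks look in the newest picture that a camera, given by its name, has taken for a name from the list of things; names that differ only in an ending like _2 or _b are one class to them, and where a whole thing is asked for, a point or a joint stands for the part that bears it (a point fixed in the world has none). Each returns a list of dicts, best first, with "confidence" (0 to 1); they miss things now and then, are a little off and sometimes report something else, mostly with a low value. They report only what shows in the picture. A call takes as long as a camera call. They do not tell look-alikes from the thing itself.
- finder.boxes_of(target, camera): "box" ([left, top, right, bottom] in pixels, round what is visible of it).
- finder.silhouettes(target, camera): "region" (480x640 bool, what is visible of it) and "box" ([left, top, right, bottom] in pixels, round what is visible of it).
- finder.pinpoint(target, camera): "uv" ([column, row] in pixels: a listed point, or the origin of a listed thing).
The state is a dict: "time": time; "joint_positions": joint angles; "dq": joint speeds; "tau": joint torques, N m; "tool_pos": TCP position; "tcp_rot": TCP orientation; "contact_force": force on the tool from outside, world axes, zero at the start; "moment": the same for the moment, N m; "grip_width": finger opening in mm; "finger_force": force on a finger pad.
Only numpy, scipy, OpenCV 4.12 (cv2) and the standard library are available. Lean on these libraries where they do the work, as an engineer would, in place of code of your own. Each camera call takes 0.05 s, during which the arm holds its last target. There are 200 camera calls.

TASK

Take the single gold package lying on the bench to the right of the open black carrier and set it down in the carrier midway between the two packages already there, flat, in line with them and turned the same way. Then swing the carrier's lid shut, and afterwards press both steel studs at the lid's front corners fully down so that the lid is locked. Leave the other things on the bench lying where they are.

Things in the scene. Friction and masses are not known exactly. Their poses are not given: they have to be found in the camera images.
- package: The loose gilded metal package, 29 x 48 x 16 mm: a flange 28 (x) x 48 (y) x 2 mm at the bottom with a body 24 (x) x 40 (y) mm on it. Origin at the centre of its underside, y along its long side, z up; a half turn about z makes no difference. It weighs 0.02 to 0.04 kg. It can be gripped by the ends of the body (40 mm apart) or its sides (24 mm apart).
- carrier: Black open case, fixed to the bench, 160 (x) x 200 (y) mm, outer walls 5 mm thick and 26 mm high, inner floor 6 mm above the bench. Origin at the centre of its underside; x points to the hinged back, y to its left, z up. The packages stand in a row along its y at x = -0.015, so the free place is at x = -0.015, y = 0, z = 0.006, with the packages' long side (their y) along carrier x.
- left_package: Gold package of the same kind fixed in the carrier, at carrier (-0.015, +0.052, 0.006); origin and axes as for the loose one.
- right_package: Gold package of the same kind fixed in the carrier, at carrier (-0.015, -0.052, 0.006); origin and axes as for the loose one.
- lid (a joint): Hinge angle of the grey lid in rad: 0 shut, 1.57 upright, up to 1.9 leaning back. Friction holds it wherever it is left; about 3 N at its free edge moves it. It can be pushed shut on its outer face from behind.
- lid_hinge (a point): Middle of the lid's hinge axis, at carrier (0.084, 0, 0.026); the axis runs along carrier y. The lid is a plate 160 x 200 x 6 mm which when shut runs from 4 to 164 mm in front of this axis, with its underside at the axis' height; a tab 50 mm wide and 12 mm long stands out from the middle of the free edge.
- lid_edge (a point): Middle of the lid's free edge, on its outer face (164 mm from the hinge axis).
- stud_left (a joint): How far the left stud is pressed in, m: near 0 it stands 9 mm out of the lid's outer face, 0.006 is fully down (3 mm out, 1 mm above its collar). Takes about 7 to 8 N and stays where it is pushed.
- stud_right (a joint): The same for the right stud.
- stud_left_top (a point): Centre of the top face of the left steel stud (18 mm diameter), 144 mm from the hinge axis, 78 mm left of the lid's middle; moves with lid and stud. A flat black collar of 28 mm diameter, 2 mm high, surrounds the stud.
- stud_right_top (a point): The same for the right stud, 78 mm right of the lid's middle.
- vacuum_pen: Bystander: grey pen 154 mm long, 14 mm thick, lying on the bench; origin at the centre of its underside, y along it.
- marker: Bystander: white marker with a black cap, 134 mm long, 14 mm thick, lying behind the carrier; origin at the centre of its underside, y along it.
Things that resemble listed ones, but are neither listed nor needed, are in the scene too. Leave any blue or purple look-alike of the package alone.

How it is judged:
By the outcome, as a careful person would: the job done as asked, in the order asked, and still so for the second after the job is handed in, with the robot touching nothing.
It also fails if it takes over 69 s, if anything falls off the work surface, if the arm or the gripper's body presses on something with over 40 N, if the wrist force passes 120 N, or if a joint passes its speed limit or range.

## Working session

There is one attempt and no reset: what is moved stays moved. The work goes in short steps, Python scripts to look and compute and a tool call to move; the robot and the scene stay as the last step left them, time stands still between calls to the robot, and variables do not carry over. Pictures are saved under pics/ and viewed, at most 13 in all, crops included, and the job is handed in when it is done.

Besides the shell and the picture viewer there is one more tool, called after ">>>" by a JSON object that holds its "op" and its "data", one argument or row to a line. send_rows: Moves the arm, as the interface text tells. Its arguments: {"type":"object","properties":{"offset":{"type":"array"},"delta_rot":{"type":"array"},"grip":{"type":"number"}},"required":["offset","delta_rot"]}

```bash
mkdir -p pics; ls; cat > h.py <<'E'
import numpy as np, cv2
from plant import get_obs, optics, ticket, finder
def save(cam,name,crop=None,scale=1):
    im=optics.capture(cam)
    o=im if crop is None else im[crop[1]:crop[3],crop[0]:crop[2]]
    if scale!=1:o=cv2.resize(o,None,fx=scale,fy=scale,interpolation=cv2.INTER_CUBIC)
    cv2.imwrite('pics/'+name,o[...,::-1]); return im
def proj(cal,P):
    T=np.linalg.inv(np.array(cal['world_from_camera']));p=np.atleast_2d(P)@T[:3,:3].T+T[:3,3]
    s=p[:,:2]/p[:,2:];s=s*(1+cal['k1']*(s**2).sum(1,keepdims=True))
    return s*[cal['fx'],cal['fy']]+[cal['cx'],cal['cy']]
def ray(cal,uv):
    d=(np.atleast_2d(uv).astype(float)-[cal['cx'],cal['cy']])/[cal['fx'],cal['fy']];s=d.copy()
    for _ in range(20): s=d/(1+cal['k1']*(s**2).sum(1,keepdims=True))
    T=np.array(cal['world_from_camera']);return T[:3,3],np.c_[s,np.ones(len(s))]@T[:3,:3].T
def onz(cal,uv,z):
    o,d=ray(cal,uv);return o+d*((z-o[2])/d[:,2:])
E
python3 - <<'E'
from h import *
print(get_obs())
for c in ('top','scene'):
    save(c,c+'1.png');k=optics.get_calibration(c);print(c,k)
    for t in ('package','carrier','left_package','right_package','lid_hinge','lid_edge','stud_left_top','stud_right_top','vacuum_pen','marker'):
        print(t,[(np.round(r['uv']).tolist(),round(r['confidence'],2)) for r in finder.pinpoint(t,c)][:4])
E
```

```text
pics
{'time': 0.0, 'joint_positions': array([ 9.60959974e-01,  3.42696459e-01,  1.52499427e+00, -1.60226036e-05,
        1.27538809e+00, -1.46014605e-01]), 'dq': array([ 0.00087156, -0.00039455,  0.00065729, -0.0013073 ,  0.00028222,
        0.00186254]), 'tau': array([ 1.35168789e-04, -4.31250679e+01, -2.44216722e+01,  7.17248255e-02,
        5.59438672e-02, -1.07883723e-04]), 'tool_pos': array([234.63196171, 469.21094232, 226.06652783]), 'tcp_rot': array([-3.14012007e+00, -2.01072835e-04,  2.67777543e+00]), 'contact_force': array([-0.24214746, -0.54786721, -0.87623843]), 'moment': array([ 0.01011778, -0.01823771,  0.04462033]), 'finger_force': 0.0, 'grip_width': 91.55012617005106}
top {'fx': 472.8410764159257, 'fy': 472.8410764159257, 'cx': 315.0177541337477, 'cy': 236.87502739608243, 'k1': 0.02984166943653662, 'world_from_camera': array([[-1.86472818e-02, -9.93557766e-01,  1.11782131e-01,
         4.26023006e+02],
       [-9.99730062e-01,  2.00783586e-02,  1.16902489e-02,
        -2.12616055e+02],
       [-1.38593393e-02, -1.11533965e-01, -9.93663974e-01,
         1.09363782e+03],
[... 777 characters left out ...]
35e-01,
         1.30263105e+02],
       [-4.29422962e-01, -7.03234783e-01,  5.66618707e-01,
        -1.06036056e+03],
       [-1.50186855e-03, -6.26855863e-01, -7.79133795e-01,
         1.27747337e+03],
       [ 0.00000000e+00,  0.00000000e+00,  0.00000000e+00,
         1.00000000e+00]])}
package [([342.0, 344.0], 0.67), ([329.0, 280.0], 0.66), ([349.0, 310.0], 0.59), ([364.0, 382.0], 0.59)]
carrier [([279.0, 208.0], 0.88)]
left_package [([267.0, 196.0], 0.72)]
right_package [([277.0, 221.0], 0.51)]
lid_hinge [([308.0, 195.0], 0.67)]
lid_edge [([311.0, 150.0], 0.82)]
stud_left_top []
stud_right_top []
vacuum_pen [([310.0, 348.0], 0.69)]
marker [([276.0, 225.0], 0.74), ([365.0, 215.0], 0.5)]
```

View pics/top1.png

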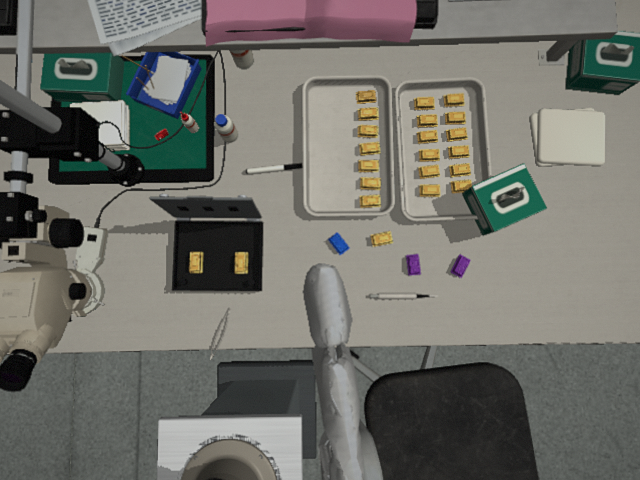

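View pics/scene1.png

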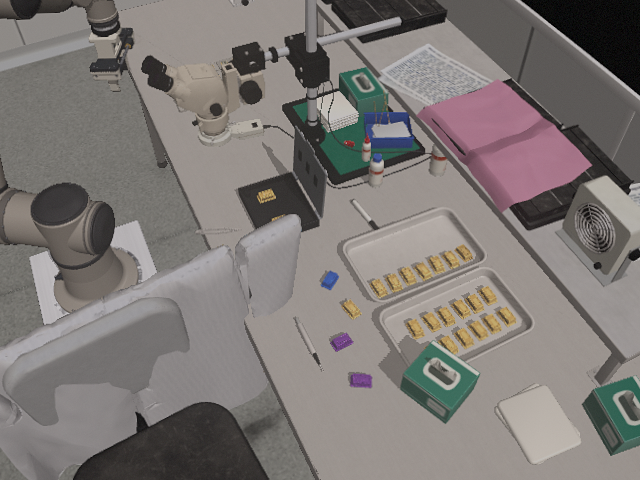

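Top view: the carrier is at about (218,255) with fixed packages at (196,262) and (241,262). The candidates for the loose package are gold (381,239), blue (338,243), and purple (414,265) and (460,266); the gold ones in the trays are not loose on the bench. The single gold one at (381,239) fits. A sleeve-like obstacle reaches over the bench edge at (325,290).

```bash
python3 - <<'E'
from h import *
T=optics.get_calibration('top');S=optics.get_calibration('scene')
im=save('top','crop_t.png',(290,200,490,310),4)
def tri(a,b):
    o1,d1=ray(T,a);o2,d2=ray(S,b);A=np.array([d1[0],-d2[0]]).T
    s=np.linalg.lstsq(A,o2-o1,rcond=None)[0];p=o1+d1[0]*s[0];q=o2+d2[0]*s[1];return np.round((p+q)/2),np.round(np.linalg.norm(p-q),1)
print('pkg',tri((381,239),(351,309)))
print('sleeve tip',tri((322,264),(280,222)),tri((328,266),(297,222)), tri((312,267),(240,245)))
for n,uv,z in(('pkg',(381.5,238.7),10),('left',(196,262),20),('right',(241,262),20),('c_fl',(172,290),26),('c_fr',(262,292),26),('c_bl',(175,222),26),('c_br',(262,222),26),('marker',(272,168),10),('micro',(70,290),0),('tweez',(219,333),0),('pen',(400,296),7),('blue',(338,243),8),('purple',(414,265),8)):print(n,onz(T,uv,z).round(1))
g=cv2.cvtColor(im,cv2.COLOR_RGB2HSV)
m=cv2.inRange(g,(12,80,60),(32,255,255));n,l,st,c=cv2.connectedComponentsWithStats(m)
for i in range(1,n):
    if st[i,4]>60: print(c[i].round(1),st[i,4],cv2.minAreaRect(np.argwhere(l==i)[:,::-1].astype(np.float32)))
E
```

```text
pkg (array([ 541., -352.,    5.]), np.float64(0.8))
sleeve tip (array([ 453., -208.,  225.]), np.float64(42.9)) (array([ 467., -224.,  230.]), np.float64(5.2)) (array([ 406., -183.,  158.]), np.float64(132.2))
pkg [[ 540.6 -352.6   10. ]]
left [[494.8  71.8  20. ]]
right [[492.7 -30.6  20. ]]
c_fl [[432.5 123.4  26. ]]
c_fr [[424.  -78.7  26. ]]
c_bl [[586.8 119.   26. ]]
c_br [[582.7 -79.7  26. ]]
marker [[ 712.5 -102.    10. ]]
micro [[437.7 365.1   0. ]]
tweez [[333.3  22.9   0. ]]
pen [[ 409.2 -390.4    7. ]]
blue [[ 532.9 -252.6    8. ]]
purple [[ 478.9 -424.8    8. ]]
[365.6  96.3] 234 ((365.6352233886719, 96.48770904541016), (12.493931770324707, 19.646255493164062), 84.80557250976562)
[453.5  99.6] 245 ((453.468994140625, 99.6275863647461), (12.290731430053711, 20.429189682006836), 85.2363510131836)
[424.  102.9] 253 ((424.0, 103.0), (12.0, 20.0), 90.0)
[367.9 113.4] 242 ((367.8172607421875, 113.44161987304688), (12.39698600769043, 20.37665557861328), 85.91438293457031)
[454.8 117.7] 244 ((455.0, 118.0), (12.0, 20.0), 90.0)
[426.8 120. ] 245 ((426.82183837890625, 120.114639282
[... 749 characters left out ...]
69.7970428466797), (12.238958358764648, 20.99528694152832), 84.2894058227539)
[428.7 171.3] 252 ((428.6000671386719, 171.29998779296875), (12.155404090881348, 20.71380043029785), 82.87498474121094)
[370.  183.2] 253 ((370.0, 183.0), (12.0, 20.0), 90.0)
[460.3 185.6] 231 ((461.00006103515625, 186.0), (12.403473854064941, 20.837833404541016), 82.87498474121094)
[429.1 190.2] 259 ((429.0, 190.0), (12.0, 20.0), 90.0)
[369.9 201. ] 253 ((370.0, 201.0), (12.0, 20.0), 90.0)
[381.2 238.5] 254 ((381.1018981933594, 238.54339599609375), (12.285902976989746, 20.76317596435547), 79.3803482055664)
[195.9 261.9] 311 ((196.0, 262.0), (22.0, 14.0), 90.0)
[241.  262.5] 304 ((241.0, 262.5), (21.0, 14.0), 90.0)
```

View pics/crop_t.png

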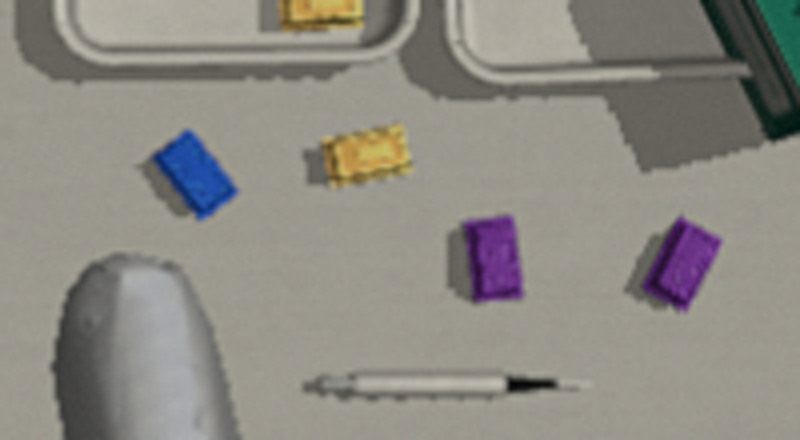

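The crop confirms it: the loose gold package is at crop (366,154), i.e. (381,239) in the top view, lying between the blue and purple look-alikes. Next I'll get the sleeve's height and the exact geometry.

```bash
python3 - <<'E'
from h import *
T=optics.get_calibration('top');S=optics.get_calibration('scene')
for uv in((322,264),(310,290),(328,290),(347,310),(330,345),(345,400),(355,460)):
    print(uv,[(z,onz(T,uv,z)[0,:2].round().tolist(),proj(S,onz(T,uv,z)).round()[0].tolist()) for z in (0,100,200,300,400)])
# carrier pose fit: search x,y,yaw using fixed packages + wall corners
print('carrier px', [onz(T,u,22).round(1).tolist() for u in ((195.9,261.9),(241,262.5))])
R=onz(T,[(371.5,240.4),(390.7,236.9)],10);d=R[1]-R[0];print('pkg yaw of long side deg',np.degrees(np.arctan2(d[1],d[0])))
w=save('wrist','w0.png');print(optics.get_calibration('wrist'))
E
```

```text
(322, 264) [(0, [486.0, -215.0], [306.0, 276.0]), (100, [480.0, -215.0], [303.0, 253.0]), (200, [475.0, -214.0], [300.0, 226.0]), (300, [469.0, -214.0], [296.0, 197.0]), (400, [464.0, -214.0], [292.0, 164.0])]
(310, 290) [(0, [426.0, -186.0], [280.0, 276.0]), (100, [426.0, -188.0], [278.0, 253.0]), (200, [426.0, -191.0], [276.0, 226.0]), (300, [426.0, -193.0], [274.0, 197.0]), (400, [426.0, -196.0], [271.0, 164.0])]
(328, 290) [(0, [426.0, -227.0], [286.0, 289.0]), (100, [426.0, -226.0], [284.0, 264.0]), (200, [426.0, -225.0], [282.0, 237.0]), (300, [426.0, -223.0], [279.0, 206.0]), (400, [426.0, -222.0], [276.0, 172.0])]
(347, 310) [(0, [380.0, -270.0], [276.0, 308.0]), (100, [384.0, -264.0], [274.0, 282.0]), (200, [388.0, -259.0], [272.0, 254.0]), (300, [392.0, -254.0], [270.0, 221.0]), (400, [397.0, -249.0], [268.0, 185.0])]
(330, 345) [(0, [302.0, -229.0], [240.0, 307.0]), (100, [313.0, -228.0], [240.0, 281.0]), (200, [325.0, -226.0], [240.0, 253.0]), (300, [336.0, -225.0], [239.0, 221.0]), (400, [347.0, -223.0], [239.0, 185.0])]
(345, 400) [(0, [182.0, -260.0], [197.0, 335.0]), 
[... 263 characters left out ...]
266.0], [156.0, 299.0]), (300, [157.0, -260.0], [161.0, 263.0]), (400, [191.0, -254.0], [167.0, 222.0])]
carrier px [[[494.9, 71.5, 22.0]], [[491.4, -30.9, 22.0]]]
pkg yaw of long side deg -80.75836014259392
{'fx': 417.0875121688792, 'fy': 417.0875121688792, 'cx': 324.7682696661463, 'cy': 242.13476035925177, 'k1': -0.05572292402355965, 'world_from_camera': array([[ 4.47031207e-01,  8.66819141e-01,  2.20879326e-01,
         1.76120253e+02],
       [ 8.94517313e-01, -4.32810096e-01, -1.11866869e-01,
         4.97914046e+02],
       [-1.36954140e-03,  2.47588363e-01, -9.68864349e-01,
         3.83447886e+02],
       [ 0.00000000e+00,  0.00000000e+00,  0.00000000e+00,
         1.00000000e+00]])}
```

```bash
cat >> h.py <<'E'
from scipy.spatial.transform import Rotation as Ro
def go(p,yaw,p0=None,rpy0=None):
    s=get_obs();p0=s['tool_pos'] if p0 is None else np.array(p0);R0=Ro.from_euler('xyz',s['tcp_rot'] if rpy0 is None else rpy0)
    R1=Ro.from_euler('xyz',[np.pi,0,np.radians(yaw)])
    print('offset',(R0.inv().apply(np.array(p)-p0)/120).round(4).tolist(),'rot',(np.degrees((R0.inv()*R1).as_rotvec())/360).round(4).tolist())
E
python3 - <<'E'
from h import *
T=optics.get_calibration('top');S=optics.get_calibration('scene')
def tri(a,b):
    o1,d1=ray(T,a);o2,d2=ray(S,b);A=np.array([d1[0],-d2[0]]).T
    s=np.linalg.lstsq(A,o2-o1,rcond=None)[0];p=o1+d1[0]*s[0];q=o2+d2[0]*s[1];return np.round((p+q)/2),np.round(np.linalg.norm(p-q),1)
print('eyepiece',tri((15,385),(146,75)),tri((15,370),(152,65)),'knob',tri((77,290),(262,92)),'head',tri((65,235),(290,75)))
for p,y in (((330,200,330),90),((400,0,330),50),((400,0,330),90)): go(p,y)
E
```

```text
eyepiece (array([287., 252., 365.]), np.float64(16.9)) (array([309., 236., 396.]), np.float64(26.2)) knob (array([479., 142., 342.]), np.float64(107.8)) head (array([567., 170., 339.]), np.float64(104.2))
offset [-1.7143, -1.6543, -0.8606] rot [0.0, -0.0, 0.1762]
offset [-2.9815, -2.884, -0.8608] rot [0.0, -0.0, 0.2873]
offset [-2.9815, -2.884, -0.8608] rot [0.0, -0.0, 0.1762]
```

View pics/w0.png

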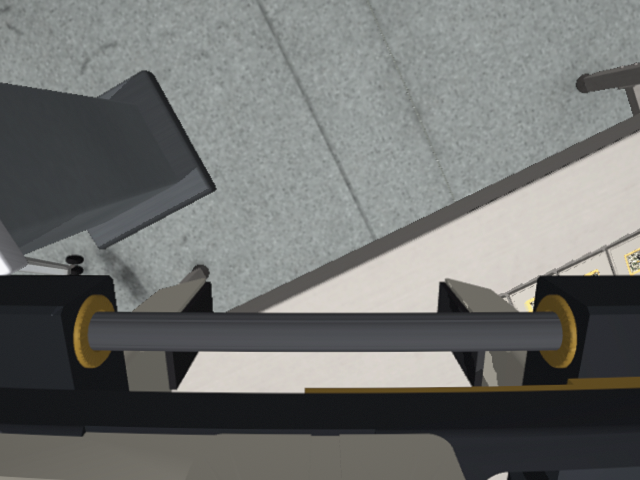

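The wrist view shows floor, the bench edge and the fingers near (190,340) and (470,340); nothing of the task. I need the microscope's height before sweeping past it.

```bash
python3 - <<'E'
from h import *
T=optics.get_calibration('top');S=optics.get_calibration('scene')
for uv in((15,380),(35,350),(30,290),(77,290),(68,233),(100,140),(60,130)):
    print(uv,[(z,onz(T,uv,z)[0,:2].round().tolist(),proj(S,onz(T,uv,z)).round()[0].tolist()) for z in (100,200,250,300,350,400,500)])
for uv in((310,10),(305,130)): print(uv,[(z,onz(S,uv,z)[0,:2].round().tolist()) for z in (0,300,500)])
E
```

```text
(15, 380) [(100, [257.0, 415.0], [144.0, 124.0]), (200, [274.0, 352.0], [148.0, 107.0]), (250, [283.0, 320.0], [150.0, 98.0]), (300, [291.0, 289.0], [153.0, 89.0]), (350, [300.0, 257.0], [155.0, 78.0]), (400, [308.0, 225.0], [158.0, 67.0]), (500, [325.0, 162.0], [164.0, 43.0])]
(35, 350) [(100, [316.0, 378.0], [167.0, 125.0]), (200, [327.0, 319.0], [170.0, 109.0]), (250, [332.0, 289.0], [172.0, 100.0]), (300, [338.0, 259.0], [173.0, 90.0]), (350, [344.0, 229.0], [175.0, 80.0]), (400, [349.0, 200.0], [178.0, 69.0]), (500, [360.0, 140.0], [182.0, 44.0])]
(30, 290) [(100, [438.0, 395.0], [205.0, 110.0]), (200, [437.0, 334.0], [207.0, 94.0]), (250, [437.0, 303.0], [208.0, 86.0]), (300, [436.0, 273.0], [208.0, 77.0]), (350, [435.0, 242.0], [209.0, 67.0]), (400, [435.0, 211.0], [210.0, 56.0]), (500, [433.0, 150.0], [213.0, 33.0])]
(77, 290) [(100, [436.0, 298.0], [215.0, 130.0]), (200, [435.0, 246.0], [216.0, 113.0]), (250, [435.0, 221.0], [217.0, 104.0]), (300, [434.0, 195.0], [218.0, 94.0]), (350, [434.0, 169.0], [218.0, 83.0]), (400, [433.0, 144.0], [219.0, 72.0]), (500, [432.0, 92.0], 
[... 307 characters left out ...]
100, [758.0, 260.0], [323.0, 106.0]), (200, [725.0, 212.0], [319.0, 91.0]), (250, [708.0, 189.0], [317.0, 82.0]), (300, [691.0, 165.0], [315.0, 73.0]), (350, [674.0, 141.0], [313.0, 64.0]), (400, [658.0, 117.0], [311.0, 53.0]), (500, [624.0, 70.0], [305.0, 30.0])]
(60, 130) [(100, [782.0, 347.0], [318.0, 88.0]), (200, [746.0, 290.0], [315.0, 73.0]), (250, [728.0, 262.0], [313.0, 66.0]), (300, [710.0, 234.0], [311.0, 57.0]), (350, [692.0, 206.0], [309.0, 48.0]), (400, [674.0, 178.0], [307.0, 39.0]), (500, [639.0, 121.0], [302.0, 17.0])]
(310, 10) [(0, [1015.0, 915.0]), (300, [807.0, 451.0]), (500, [669.0, 142.0])]
(305, 130) [(0, [712.0, 291.0]), (300, [575.0, -26.0]), (500, [484.0, -238.0])]
```

>>> {"op": "send_rows", "data": {
  "offset": [
    [0,-0.2,-0.5],
    [0,-0.5,-1],
    [0,-0.5,-1]
  ],
  "delta_rot": [
    [0,0,0],
    [0,0,0],
    [0,0,0]
  ],
  "grip": 1
}}

```text
time: 1.58
tool_pos: [208.0, 415.9, 350.9]
tcp_rot: [3.134, 0.001, 2.678]
contact_force: [0.3, 0.9, -0.6]
grip_width: 91.9
finger_force: 0.0
```

>>> {"op": "send_rows", "data": {
  "offset": [
    [0,-0.2,-0.5],
    [0,-0.4,-0.9],
    [0,-0.4,-0.9]
  ],
  "delta_rot": [
    [0,0,0],
    [0,0,0],
    [0,0,0]
  ]
}}

```text
time: 1.95
tool_pos: [186.6, 373.0, 458.0]
tcp_rot: [3.134, 0.001, 2.678]
contact_force: [1.1, 1.4, -0.3]
grip_width: 91.9
finger_force: 0.0
```

>>> {"op": "send_rows", "data": {
  "offset": [
    [-0.5,-0.3,0],
    [-1,-0.7,0],
    [-1,-0.7,0]
  ],
  "delta_rot": [
    [0,0,0],
    [0,0,0],
    [0,0,0]
  ]
}}

```text
time: 2.33
tool_pos: [257.3, 242.2, 453.1]
tcp_rot: [-3.139, -0.001, 2.675]
contact_force: [-0.6, -0.2, -0.3]
grip_width: 91.5
finger_force: 0.0
```

>>> {"op": "send_rows", "data": {
  "offset": [
    [-0.5,-0.3,0],
    [-1,-0.7,0],
    [-1,-0.7,0]
  ],
  "delta_rot": [
    [0,0,0],
    [0,0,0],
    [0,0,0]
  ]
}}

```text
time: 2.7
tool_pos: [327.3, 112.8, 452.8]
tcp_rot: [-3.139, -0.003, 2.673]
contact_force: [0.0, 0.8, -0.4]
grip_width: 92.0
finger_force: 0.0
```

>>> {"op": "send_rows", "data": {
  "offset": [
    [-0.5,-0.3,0],
    [-1,-0.7,0],
    [-1,-0.7,0]
  ],
  "delta_rot": [
    [0,0,0],
    [0,0,0],
    [0,0,0]
  ]
}}

```text
time: 3.08
tool_pos: [397.1, -16.4, 452.1]
tcp_rot: [-3.14, -0.004, 2.674]
contact_force: [-0.8, -0.5, 0.1]
grip_width: 91.8
finger_force: 0.0
```

>>> {"op": "send_rows", "data": {
  "offset": [
    [-0.5,-0.5,0],
    [-1,-1,0],
    [-1,-1,0],
    [-1,-1,0]
  ],
  "delta_rot": [
    [0,0,0],
    [0,0,0],
    [0,0,0],
    [0,0,0]
  ]
}}

```text
time: 3.58
tool_pos: [450.2, -177.3, 451.1]
tcp_rot: [3.141, -0.006, 2.674]
contact_force: [-0.5, 1.0, -0.7]
grip_width: 91.9
finger_force: 0.0
```

>>> {"op": "send_rows", "data": {
  "offset": [
    [-0.5,-0.5,0],
    [-1,-1,0],
    [-1,-1,0],
    [-1,-1,0]
  ],
  "delta_rot": [
    [0,0,0],
    [0,0,0],
    [0,0,0],
    [0,0,0]
  ]
}}

```text
time: 4.08
tool_pos: [503.8, -337.4, 450.5]
tcp_rot: [3.14, -0.006, 2.676]
contact_force: [0.4, 0.0, -0.2]
grip_width: 91.9
finger_force: 0.0
```

>>> {"op": "send_rows", "data": {
  "offset": [
    [-0.33,0,0.5],
    [-0.33,0,1],
    [-0.33,0,1],
    [-0.33,0,1],
    [-0.33,0,1],
    [-0.33,0,1],
    [-0.33,0,1],
    [-0.33,0,1]
  ],
  "delta_rot": [
    [0,0,0.03],
    [0,0,0.06],
    [0,0,0.09],
    [0,0,0.12],
    [0,0,0.15],
    [0,0,0.18],
    [0,0,0.21],
    [0,0,0.24]
  ]
}}

```text
time: 5.08
tool_pos: [538.6, -350.9, 334.7]
tcp_rot: [-3.141, -0.001, 1.173]
contact_force: [-0.1, 1.0, -0.4]
grip_width: 91.8
finger_force: 0.0
```

>>> {"op": "send_rows", "data": {
  "offset": [
    [0,0,0.2],
    [0,0,0.4],
    [0,0,0.6],
    [0,0,0.9],
    [0,0,1],
    [0,0,1]
  ],
  "delta_rot": [
    [0,0,0.03],
    [0,0,0.06],
    [0,0,0.09],
    [0,0,0.12],
    [0,0,0.15],
    [0,0,0.16]
  ]
}}

```text
time: 5.82
tool_pos: [538.0, -350.4, 213.2]
tcp_rot: [-3.139, 0.002, 0.171]
contact_force: [0.6, -0.7, -0.1]
grip_width: 92.0
finger_force: 0.0
```

```bash
cat > pk.py <<'E'
from h import *
def gold(cam='wrist',im=None):
    im=optics.capture(cam) if im is None else im
    g=cv2.cvtColor(im,cv2.COLOR_RGB2HSV);m=cv2.inRange(g,(12,80,50),(32,255,255));m=cv2.morphologyEx(m,cv2.MORPH_CLOSE,np.ones((9,9)))
    n,l,st,c=cv2.connectedComponentsWithStats(m);k=optics.get_calibration(cam);out=[]
    for i in range(1,n):
        if st[i,4]>300: out.append((c[i],st[i,4],np.argwhere(l==i)[:,::-1].astype(np.float32)))
    return im,k,out
E
python3 - <<'E'
from pk import *
s=get_obs();print(s['tool_pos'],s['tcp_rot'])
im,k,o=gold();cv2.imwrite('pics/w1.png',im[...,::-1])
for c,a,p in o:
    h=cv2.convexHull(p)[:,0]
    r=cv2.minAreaRect(onz(k,h,8)[:,:2].astype(np.float32));print(c.round(),a,r)
E
```

```text
[ 538.00636473 -350.40611932  213.17018022] [-3.13861054e+00  1.85602952e-03  1.70502672e-01]
[338.   6.] 680 ((703.6124877929688, -331.3355712890625), (11.958697319030762, 47.748111724853516), 9.776873588562012)
[515.   8.] 1036 ((727.8101806640625, -473.7554016113281), (16.7550048828125, 50.87775802612305), 11.431816101074219)
[596.  13.] 1688 ((738.7412719726562, -543.5580444335938), (24.104352951049805, 55.16442108154297), 12.33971118927002)
[330.  47.] 2223 ((674.500732421875, -333.250732421875), (47.694461822509766, 29.57971954345703), 85.88522338867188)
[500.  47.] 2187 ((698.69677734375, -470.39532470703125), (29.388267517089844, 49.13338088989258), 5.54313325881958)
[582.  63.] 2138 ((700.3411254882812, -542.8040771484375), (29.585529327392578, 52.22431945800781), 4.746346473693848)
[319.  98.] 2062 ((632.84228515625, -330.96209716796875), (28.896282196044922, 47.75324249267578), 1.53468656539917)
[486. 103.] 2034 ((654.1492309570312, -469.3699951171875), (48.81501007080078, 29.3765926361084), 87.91780853271484)
[570. 110.] 1943 ((661.5679321289062, -544.307373046875), (29.234222412109375, 53.07103729248047), 3.122380495071411)
[329. 206.] 1764 ((545.1023559570312, -354.3409423828125), (28.428075790405273, 46.95642852783203), 9.71228313446045)
[ 89. 331.] 1529 ((385.56719970703125, -148.31687927246094), (37.05782699584961, 81.57044219970703), 87.79891967773438)
[561. 331.] 1503 ((461.65350341796875, -594.6270141601562), (81.31377410888672, 37.06188201904297), 21.580150604248047)
[500. 387.] 2170 ((391.91650390625, -531.7508544921875), (13.168024063110352, 344.1499328613281), 9.741538047790527)
```

View pics/w1.png

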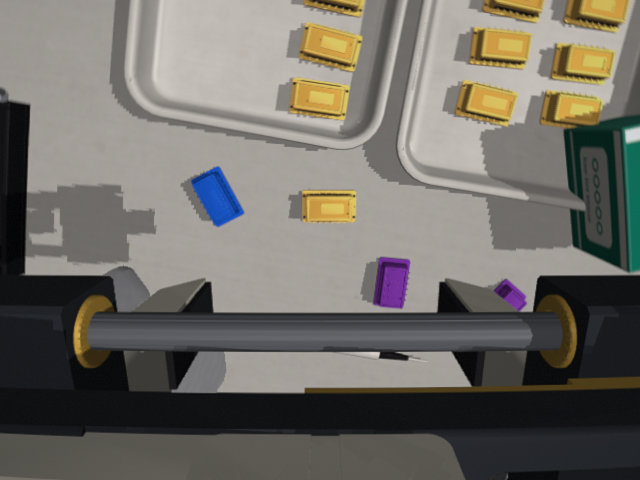

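The loose gold package is at (329,206), square to the fingers, with blue at (218,196) and purple at (392,283) clear of it. I'll go lower and measure once more.

>>> {"op": "send_rows", "data": {
  "offset": [
    [0.05,0.037,0.4],
    [0.05,0.037,0.8],
    [0.05,0.037,1],
    [0.05,0.037,1]
  ],
  "delta_rot": [
    [0,0,0],
    [0,0,0],
    [0,0,0],
    [0,0,0]
  ],
  "grip": 0.75
}}

```text
time: 6.38
tool_pos: [544.3, -354.2, 93.0]
tcp_rot: [-3.138, 0.003, 0.175]
contact_force: [0.3, 0.3, 0.0]
grip_width: 69.0
finger_force: 0.0
```

```bash
python3 - <<'E'
from pk import *
s=get_obs();print(s['tool_pos'],s['tcp_rot'],s['grip_width'])
im,k,o=gold()
for c,a,p in o:
    h=cv2.convexHull(p)[:,0]
    for z in (2,8):
        r=cv2.minAreaRect(onz(k,h,z)[:,:2].astype(np.float32))
        if abs(r[0][0]-545)<40 and abs(r[0][1]+354)<40: print(c.round(),a,r)
E
```

```text
[ 544.30338598 -354.17166204   92.96802882] [-3.13788739e+00  2.66202335e-03  1.74529817e-01] 69.00294853433364
[322. 247.] 3685 ((543.7400512695312, -355.4220886230469), (30.85051155090332, 48.32703399658203), 9.990692138671875)
[322. 247.] 3685 ((545.35302734375, -355.17388916015625), (30.108909606933594, 47.165313720703125), 9.990592002868652)
```

>>> {"op": "send_rows", "data": {
  "offset": [
    [0,0.009,0.3],
    [0,0.009,0.55],
    [0,0.009,0.7],
    [0,0.009,0.74],
    [0,0.009,0.74]
  ],
  "delta_rot": [
    [0,0,0],
    [0,0,0],
    [0,0,0],
    [0,0,0],
    [0,0,0]
  ]
}}

```text
time: 7.05
tool_pos: [546.0, -357.9, 7.0]
tcp_rot: [3.14, -0.001, 0.173]
contact_force: [0.2, 0.1, -0.9]
grip_width: 68.8
finger_force: 0.0
```

>>> {"op": "send_rows", "data": {
  "offset": [
    [0,0,0],
    [0,0,0],
    [0,0,0],
    [0,0,0],
    [0,0,0],
    [0,0,0]
  ],
  "delta_rot": [
    [0,0,0],
    [0,0,0],
    [0,0,0],
    [0,0,0],
    [0,0,0],
    [0,0,0]
  ],
  "grip": 0.2
}}

```text
time: 7.8
tool_pos: [545.5, -357.6, 6.3]
tcp_rot: [3.141, -0.0, 0.172]
contact_force: [-0.9, 1.2, 4.1]
grip_width: 40.7
finger_force: 30.0
```

>>> {"op": "send_rows", "data": {
  "offset": [
    [0,0,-0.3],
    [0,0,-0.7],
    [0,0,-1],
    [0,0,-1]
  ],
  "delta_rot": [
    [0,0,0],
    [0,0,0],
    [0,0,0],
    [0,0,0]
  ]
}}

```text
time: 8.3
tool_pos: [546.8, -358.8, 129.2]
tcp_rot: [3.137, -0.004, 0.172]
contact_force: [-0.6, 0.3, -0.7]
grip_width: 40.4
finger_force: 30.0
```

```bash
python3 - <<'E'
from pk import *
T=optics.get_calibration('top');S=optics.get_calibration('scene')
def tri(a,b):
    o1,d1=ray(T,a);o2,d2=ray(S,b);A=np.array([d1[0],-d2[0]]).T
    s=np.linalg.lstsq(A,o2-o1,rcond=None)[0];p=o1+d1[0]*s[0];q=o2+d2[0]*s[1];return np.round((p+q)/2),np.round(np.linalg.norm(p-q),1)
print('lid edge',tri((202,196),(311,150)),'hinge',tri((215,220),(308,195)))
s=get_obs();print(s['tool_pos'],s['tcp_rot'],s['grip_width'],s['finger_force'])
im=optics.capture('wrist');k=optics.get_calibration('wrist')
cv2.imwrite('pics/w2.png',im[...,::-1])
R=Ro.from_euler('xyz',s['tcp_rot']).as_matrix()
print('tcp px',proj(k,s['tool_pos']), proj(k,s['tool_pos']+R@[0,20,0]))
E
```

```text
lid edge (array([611.,  18., 185.]), np.float64(3.9)) hinge (array([597.,  29.,  12.]), np.float64(10.2))
[ 546.76147634 -358.84647221  129.2222562 ] [ 3.13651157 -0.00429577  0.17244839] 40.435511451834145 30.00003933906555
tcp px [[323.54513099 305.37941701]] [[373.77918445 305.38449975]]
```

View pics/w2.png

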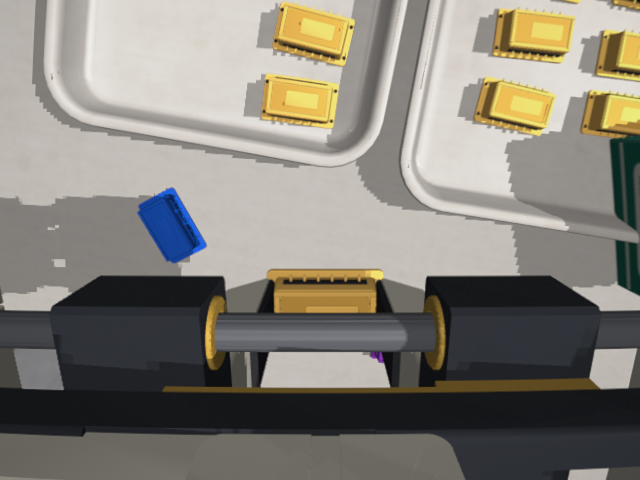

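The package is held square between the pads at (325,290), with its flange edge at about row 271. I'll carry it high over the sleeve.

>>> {"op": "send_rows", "data": {
  "offset": [
    [0,0,-0.5],
    [0,0,-1],
    [0,0,-1]
  ],
  "delta_rot": [
    [0,0,0],
    [0,0,0],
    [0,0,0]
  ]
}}

```text
time: 8.72
tool_pos: [546.8, -358.8, 250.0]
tcp_rot: [3.135, -0.005, 0.173]
contact_force: [-0.2, 0.2, -0.9]
grip_width: 40.9
finger_force: 30.0
```

>>> {"op": "send_rows", "data": {
  "offset": [
    [0,0,-0.5],
    [0,-0.3,-0.9],
    [0,-0.3,-0.9]
  ],
  "delta_rot": [
    [0,0,0],
    [0,0,0],
    [0,0,0]
  ]
}}

```text
time: 9.1
tool_pos: [540.0, -320.9, 356.6]
tcp_rot: [3.138, -0.004, 0.174]
contact_force: [-0.6, -1.0, -0.2]
grip_width: 40.4
finger_force: 30.0
```

>>> {"op": "send_rows", "data": {
  "offset": [
    [0,-0.5,0],
    [0,-1,0],
    [0,-1,0]
  ],
  "delta_rot": [
    [0,0,0],
    [0,0,0],
    [0,0,0]
  ]
}}

```text
time: 9.48
tool_pos: [517.7, -200.5, 351.7]
tcp_rot: [-3.138, 0.003, 0.177]
contact_force: [0.5, 0.5, -0.6]
grip_width: 40.7
finger_force: 30.0
```

>>> {"op": "send_rows", "data": {
  "offset": [
    [0,-0.5,0],
    [0,-1,0],
    [0,-1,0]
  ],
  "delta_rot": [
    [0,0,0],
    [0,0,0],
    [0,0,0]
  ]
}}

```text
time: 9.85
tool_pos: [497.4, -83.3, 352.3]
tcp_rot: [-3.14, 0.002, 0.176]
contact_force: [0.1, -0.1, -0.6]
grip_width: 40.5
finger_force: 30.0
```

>>> {"op": "send_rows", "data": {
  "offset": [
    [0,-0.3,0],
    [0,-0.6,0],
    [0,-0.85,0],
    [0,-0.85,0],
    [0,-0.85,0],
    [0,-0.85,0],
    [0,-0.85,0],
    [0,-0.85,0]
  ],
  "delta_rot": [
    [0,0,-0.028],
    [0,0,-0.056],
    [0,0,-0.084],
    [0,0,-0.112],
    [0,0,-0.14],
    [0,0,-0.168],
    [0,0,-0.196],
    [0,0,-0.218]
  ]
}}

```text
time: 10.85
tool_pos: [481.1, 13.0, 351.9]
tcp_rot: [-3.138, 0.0, 1.546]
contact_force: [-0.9, -0.2, -0.5]
grip_width: 40.6
finger_force: 30.0
```

```bash
python3 - <<'E'
from pk import *
s=get_obs();print(s['tool_pos'],s['tcp_rot'],s['grip_width'],s['finger_force'])
im,k,o=gold();cv2.imwrite('pics/w3.png',im[...,::-1])
for c,a,p in o:
    h=cv2.convexHull(p)[:,0]
    r=cv2.minAreaRect(onz(k,h,12)[:,:2].astype(np.float32));print(c.round(),a,r)
# in-hand
R=Ro.from_euler('xyz',s['tcp_rot']).as_matrix()
for uv in((267,271),(383,271)):
    o_,d=ray(k,uv);o2=R.T@(o_-s['tool_pos']);d2=d@R;print('hand',(o2+d2*((4-o2[2])/d2[:,2:])).round(1))
E
```

```text
[481.12445163  12.98194339 351.88553615] [-3.13846005e+00  4.26691874e-04  1.54552232e+00] 40.60536600781825 29.998430907726288
[338. 138.] 1169 ((496.4023742675781, 74.57875061035156), (29.444011688232422, 50.04594039916992), 88.9085922241211)
[337. 225.] 1069 ((494.50799560546875, -28.54172706604004), (32.33230972290039, 48.98806381225586), 88.90873718261719)
[325. 291.] 4785 ((478.0560302734375, -114.1675796508789), (59.61181640625, 145.9653778076172), 88.92227172851562)
[214. 333.] 973 ((332.825927734375, -170.16839599609375), (108.39824676513672, 27.121482849121094), 83.89399719238281)
[436. 332.] 977 ((620.17138671875, -175.44427490234375), (28.28472137451172, 107.88030242919922), 3.8567662239074707)
[418. 387.] 3419 ((554.5711669921875, -254.42184448242188), (18.963603973388672, 608.3736572265625), 88.99825286865234)
hand [[ 11.5 -23.1   4. ]]
hand [[11.7 23.9  4. ]]
```

View pics/w3.png

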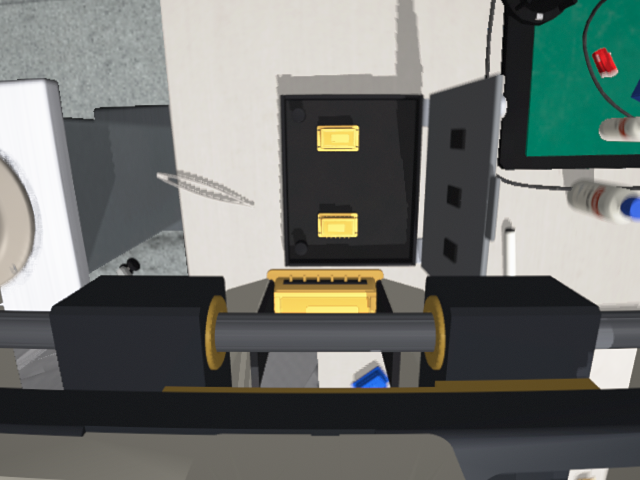

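The wrist view shows the carrier with the left package at (338,138), the right one at (337,225) and the lid standing at x≈425–500. The held package is at (325,290). I'll align and descend to above the lid's height, then measure again.

>>> {"op": "send_rows", "data": {
  "offset": [
    [0.1,0.117,0.4],
    [0.1,0.117,0.8],
    [0.1,0.117,1],
    [0.1,0.117,1]
  ],
  "delta_rot": [
    [0,0,0],
    [0,0,0],
    [0,0,0],
    [0,0,0]
  ]
}}

```text
time: 11.4
tool_pos: [494.0, 25.3, 231.1]
tcp_rot: [-3.135, -0.0, 1.539]
contact_force: [0.5, 0.3, 0.1]
grip_width: 40.3
finger_force: 30.0
```

>>> {"op": "send_rows", "data": {
  "offset": [
    [0,0,0.4],
    [0,0,0.7],
    [0,0,0.75],
    [0,0,0.75]
  ],
  "delta_rot": [
    [0,0,0],
    [0,0,0],
    [0,0,0],
    [0,0,0]
  ]
}}

```text
time: 11.9
tool_pos: [495.9, 25.9, 145.0]
tcp_rot: [3.14, 0.0, 1.541]
contact_force: [0.5, 0.6, 1.0]
grip_width: 40.1
finger_force: 30.0
```

```bash
python3 - <<'E'
from pk import *
s=get_obs();print(s['tool_pos'],s['tcp_rot'],s['grip_width'],s['finger_force'])
im,k,o=gold();cv2.imwrite('pics/w4.png',im[...,::-1])
for c,a,p in o:
    h=cv2.convexHull(p)[:,0]
    for z in(8,14,20):
        r=cv2.minAreaRect(onz(k,h,z)[:,:2].astype(np.float32));
        if r[0][1]>-60:print(c.round(),a,r)
E
```

```text
[495.90376508  25.94561997 145.02342966] [3.13994512e+00 1.28843195e-04 1.54131151e+00] 40.0969880028084 29.99996781349182
[324. 159.] 3168 ((497.845947265625, 74.78959655761719), (30.160444259643555, 49.0981559753418), 88.34581756591797)
[324. 159.] 3168 ((497.85015869140625, 75.11878967285156), (29.545372009277344, 48.09693145751953), 88.34581756591797)
[324. 159.] 3168 ((497.8544616699219, 75.44801330566406), (28.930316925048828, 47.09568786621094), 88.34581756591797)
[325. 290.] 4923 ((495.7266540527344, -22.46185302734375), (36.08543395996094, 87.9347152709961), 88.29803466796875)
[325. 290.] 4923 ((495.774169921875, -20.149402618408203), (35.349544525146484, 86.14146423339844), 88.29803466796875)
[325. 290.] 4923 ((495.8215026855469, -17.836944580078125), (34.61365509033203, 84.34817504882812), 88.29803466796875)
[213. 332.] 992 ((409.1647033691406, -54.95328140258789), (64.05196380615234, 16.74173927307129), 83.41832733154297)
[213. 332.] 992 ((410.9774169921875, -51.97823715209961), (62.745750427246094, 16.400339126586914), 83.4183578491211)
[213. 332.] 992 ((412.7901306152344, -49.00318908691406), (61.43952178955078, 16.058908462524414), 83.41838836669922)
[436. 332.] 990 ((578.0145263671875, -57.05204772949219), (16.47393798828125, 62.807281494140625), 3.318397283554077)
[436. 332.] 990 ((576.349853515625, -53.97136688232422), (16.130945205688477, 61.49979782104492), 3.318406343460083)
```

View pics/w4.png

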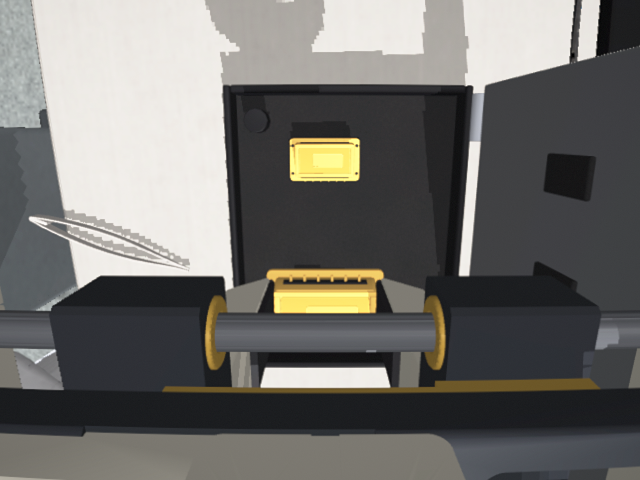

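The carrier's left package (324,159) is parallel to the held one (325,290), and the lid is clear on the right at x≥470. I'll lower it now.

>>> {"op": "send_rows", "data": {
  "offset": [
    [-0.007,0,0.3],
    [-0.007,0,0.6],
    [-0.007,0,0.85],
    [-0.007,0,1],
    [-0.007,0,1],
    [-0.007,0,1]
  ],
  "delta_rot": [
    [0,0,0],
    [0,0,0],
    [0,0,0],
    [0,0,0],
    [0,0,0],
    [0,0,0]
  ]
}}

```text
time: 12.7
tool_pos: [496.2, 25.4, 25.5]
tcp_rot: [3.139, 0.0, 1.542]
contact_force: [-0.3, 0.7, 0.4]
grip_width: 40.4
finger_force: 30.0
```

>>> {"op": "send_rows", "data": {
  "offset": [
    [0,0,0.04],
    [0,0,0.07],
    [0,0,0.09],
    [0,0,0.1],
    [0,0,0.105],
    [0,0,0.11],
    [0,0,0.11]
  ],
  "delta_rot": [
    [0,0,0],
    [0,0,0],
    [0,0,0],
    [0,0,0],
    [0,0,0],
    [0,0,0],
    [0,0,0]
  ]
}}

```text
time: 13.58
tool_pos: [494.7, 25.6, 12.2]
tcp_rot: [3.141, 0.0, 1.542]
contact_force: [-5.8, -1.0, 16.9]
grip_width: 40.8
finger_force: 30.0
```

>>> {"op": "send_rows", "data": {
  "offset": [
    [0,0,-0.008],
    [0,0,-0.008],
    [0,0,-0.008],
    [0,0,-0.008],
    [0,0,-0.008]
  ],
  "delta_rot": [
    [0,0,0],
    [0,0,0],
    [0,0,0],
    [0,0,0],
    [0,0,0]
  ],
  "grip": 0.62
}}

```text
time: 14.2
tool_pos: [494.8, 25.6, 11.5]
tcp_rot: [-3.141, -0.0, 1.542]
contact_force: [0.6, 0.1, 0.3]
grip_width: 57.0
finger_force: 0.0
```

>>> {"op": "send_rows", "data": {
  "offset": [
    [0,0,-0.15],
    [0,0,-0.5],
    [0,0,-1],
    [0,0,-1]
  ],
  "delta_rot": [
    [0,0,0],
    [0,0,0],
    [0,0,0],
    [0,0,0]
  ]
}}

```text
time: 14.7
tool_pos: [497.6, 25.4, 135.9]
tcp_rot: [3.132, 0.001, 1.542]
contact_force: [0.9, 0.7, -1.2]
grip_width: 56.9
finger_force: 0.0
```

```bash
python3 - <<'E'
from pk import *
s=get_obs();print(s['tool_pos'],s['tcp_rot'],s['contact_force'])
im,k,o=gold();cv2.imwrite('pics/w5.png',im[...,::-1])
for c,a,p in o:
    h=cv2.convexHull(p)[:,0]
    r=cv2.minAreaRect(onz(k,h,12)[:,:2].astype(np.float32));
    if r[0][1]>-60:print(c.round(),a,r)
E
```

```text
[497.62267946  25.36233334 135.89258516] [3.13214288e+00 5.97841191e-04 1.54234461e+00] [ 0.90349382  0.71563244 -1.23153677]
[320. 159.] 3340 ((494.91082763671875, 74.87401580810547), (29.18549919128418, 48.24214172363281), 88.36614227294922)
[318. 234.] 3081 ((492.4309997558594, 23.90548324584961), (31.030120849609375, 48.05385208129883), 88.33319854736328)
[320. 298.] 2078 ((492.1615905761719, -22.253604888916016), (22.963979721069336, 48.31576919555664), 88.2873764038086)
[173. 332.] 1207 ((384.8755187988281, -46.860206604003906), (61.39540481567383, 20.05234146118164), 80.8213882446289)
[476. 332.] 1204 ((605.2245483398438, -53.47052764892578), (20.46347999572754, 61.80192947387695), 7.116718769073486)
```

>>> {"op": "send_rows", "data": {
  "offset": [
    [-0.3,0,-0.5],
    [-0.6,0,-1],
    [-0.6,0,-1],
    [-0.6,0,-1]
  ],
  "delta_rot": [
    [0,0,0],
    [0,0,0],
    [0,0,0],
    [0,0,0]
  ]
}}

```text
time: 15.25
tool_pos: [492.4, -46.6, 250.6]
tcp_rot: [-3.14, -0.001, 1.541]
contact_force: [-0.2, -0.4, -1.7]
grip_width: 57.3
finger_force: 0.0
```

```bash
python3 - <<'E'
from pk import *
s=get_obs();print(s['tool_pos'],s['tcp_rot'],s['contact_force'])
im,k,o=gold();cv2.imwrite('pics/w6.png',im[...,::-1])
for c,a,p in o:
    h=cv2.convexHull(p)[:,0]
    r=cv2.minAreaRect(onz(k,h,12)[:,:2].astype(np.float32));
    if r[0][1]>-60:print(c.round(2),a,r,onz(k,c,14).round(1))
k=optics.get_calibration('scene');im=optics.capture('scene')
for n in ('lid_edge','lid_hinge'):print(n,finder.pinpoint(n,'scene')[:1])
E
```

```text
[492.44525335 -46.59034786 250.61523315] [-3.14044406e+00 -5.51152991e-04  1.54107371e+00] [-0.20749072 -0.43941828 -1.68315745]
[326.01  71.46] 1972 ((496.1268005371094, 75.26993560791016), (30.5299129486084, 48.49365997314453), 88.34770202636719) [[496.1  74.7  14. ]]
[324.72 130.47] 1811 ((493.37139892578125, 23.572128295898438), (29.48166275024414, 48.840492248535156), 88.36559295654297) [[493.5  23.7  14. ]]
[325.91 186.14] 1731 ((493.204345703125, -27.89848518371582), (31.19881820678711, 49.29338073730469), 88.38034057617188) [[493.2 -27.2  14. ]]
lid_edge [{'uv': [312.1, 150.4], 'confidence': 0.72}]
lid_hinge [{'uv': [305.9, 192.4], 'confidence': 0.72}]
```

View pics/w6.png

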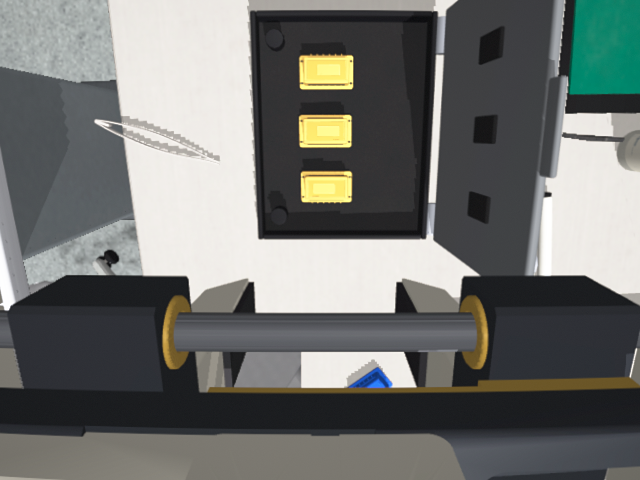

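All three packages are in a row at (326,71), (325,130) and (326,186), evenly spaced and parallel: the y error is about 0 and the x error about 1 mm. I'll go behind the lid with the fingers shut.

>>> {"op": "send_rows", "data": {
  "offset": [
    [0.3,0.4,0],
    [0.57,0.72,0],
    [0.57,0.72,0]
  ],
  "delta_rot": [
    [0,0,0],
    [0,0,0],
    [0,0,0]
  ],
  "grip": 0
}}

```text
time: 15.82
tool_pos: [582.2, 22.3, 249.1]
tcp_rot: [-3.139, -0.001, 1.546]
contact_force: [-0.3, 0.0, -0.1]
grip_width: 30.9
finger_force: 0.0
```

>>> {"op": "send_rows", "data": {
  "offset": [
    [0,0.4,0],
    [0,0.75,0],
    [0,0.75,0.1],
    [0,0.75,0.5],
    [0,0.75,0.79],
    [0,0.75,0.79]
  ],
  "delta_rot": [
    [0,0,0],
    [0,0,0],
    [0,0,0],
    [0,0,0],
    [0,0,0],
    [0,0,0]
  ]
}}

```text
time: 16.58
tool_pos: [667.6, 17.2, 153.1]
tcp_rot: [-3.133, -0.001, 1.542]
contact_force: [0.7, 0.4, 0.7]
grip_width: 0.5
finger_force: 0.0
```

>>> {"op": "send_rows", "data": {
  "offset": [
    [0,-0.2,0],
    [0,-0.4,0.01],
    [0,-0.5,0.02],
    [0,-0.6,0.03],
    [0,-0.68,0.05],
    [0,-0.68,0.05]
  ],
  "delta_rot": [
    [0,0,0],
    [0,0,0],
    [0,0,0],
    [0,0,0],
    [0,0,0],
    [0,0,0]
  ]
}}

```text
time: 17.32
tool_pos: [588.9, 19.3, 151.8]
tcp_rot: [3.141, -0.0, 1.542]
contact_force: [0.4, -0.2, -0.5]
grip_width: 0.0
finger_force: 0.0
```

>>> {"op": "send_rows", "data": {
  "offset": [
    [0,-0.13,0.04],
    [0,-0.25,0.09],
    [0,-0.37,0.16],
    [0,-0.475,0.245],
    [0,-0.57,0.34],
    [0,-0.65,0.45],
    [0,-0.65,0.45]
  ],
  "delta_rot": [
    [0,0,0],
    [0,0,0],
    [0,0,0],
    [0,0,0],
    [0,0,0],
    [0,0,0],
    [0,0,0]
  ]
}}

```text
time: 18.2
tool_pos: [510.6, 21.6, 96.3]
tcp_rot: [-3.139, -0.0, 1.542]
contact_force: [0.2, 0.2, 0.6]
grip_width: 0.6
finger_force: 0.0
```

```bash
python3 - <<'E'
from h import *
s=get_obs();print(s['tool_pos'],s['contact_force']);optics.capture('scene');k=optics.get_calibration('scene')
print(finder.pinpoint('lid_edge','scene')[:2])
for t in (90,60,45,30,15):
    a=np.radians(t);P=[593.6-164*np.cos(a)+6*np.sin(a),23,26+164*np.sin(a)+6*np.cos(a)];print(t,proj(k,P))
E
```

```text
[510.57721711  21.57518863  96.29873161] [0.15588445 0.21784525 0.63775915]
[{'uv': [258.6, 184.1], 'confidence': 0.95}]
90 [[306.77732536 148.61631415]]
60 [[277.21407328 163.80694072]]
45 [[265.14515849 174.98067775]]
30 [[256.25618967 187.30997115]]
15 [[251.16117513 199.75680285]]
```

The lid follows and stands at about 33°. I'll finish closing it.

>>> {"op": "send_rows", "data": {
  "offset": [
    [0,-0.07,0.12],
    [0,-0.115,0.245],
    [0,-0.15,0.38],
    [0,-0.165,0.49],
    [0,-0.165,0.525],
    [0,-0.165,0.54],
    [0,-0.165,0.54]
  ],
  "delta_rot": [
    [0,0,0],
    [0,0,0],
    [0,0,0],
    [0,0,0],
    [0,0,0],
    [0,0,0],
    [0,0,0]
  ]
}}

```text
time: 19.18
tool_pos: [492.3, 22.0, 32.5]
tcp_rot: [3.141, -0.0, 1.542]
contact_force: [-0.6, 0.6, 1.0]
grip_width: 0.3
finger_force: 0.0
```

>>> {"op": "send_rows", "data": {
  "offset": [
    [0,0,0.02],
    [0,0,0.04],
    [0,0,0.04]
  ],
  "delta_rot": [
    [0,0,0],
    [0,0,0],
    [0,0,0]
  ]
}}

```text
time: 19.55
tool_pos: [492.5, 22.0, 31.7]
tcp_rot: [3.138, 0.0, 1.543]
contact_force: [-12.7, -0.2, 44.3]
grip_width: 0.5
finger_force: 22.1
```

>>> {"op": "send_rows", "data": {
  "offset": [
    [0,0,-0.5],
    [0,0,-1],
    [-0.3,-0.5,-1],
    [-0.3,-0.5,-1],
    [-0.3,-0.5,-1]
  ],
  "delta_rot": [
    [0,0,0],
    [0,0,0],
    [0,0,0],
    [0,0,0],
    [0,0,0]
  ]
}}

```text
time: 20.18
tool_pos: [431.0, -12.5, 147.8]
tcp_rot: [3.14, 0.0, 1.541]
contact_force: [0.4, 0.3, 0.6]
grip_width: 0.3
finger_force: 0.0
```

```bash
python3 - <<'E'
from h import *
for c,fn in (('wrist','w7.png'),('top',None),('scene',None)):
    s=get_obs();im=optics.capture(c);k=optics.get_calibration(c)
    if fn: cv2.imwrite('pics/'+fn,im[...,::-1]);print(s['tool_pos'])
    for n,z in (('stud_left_top',41),('stud_right_top',41),('lid_edge',32)):
        for r in finder.pinpoint(n,c)[:2]:print(c,n,np.round(r['uv']),round(r['confidence'],2),onz(k,r['uv'],z).round(1))
c=np.radians(-1.65);ex=np.array([np.cos(c),np.sin(c)]);ey=np.array([-ex[1],ex[0]]);h=np.array([494.66,23.7])+99*ex
print('expected',h-144*ex+78*ey,h-144*ex-78*ey,'edge',h-164*ex)
E
```

```text
[431.04437473 -12.50719187 147.75234145]
wrist stud_left_top [356.  49.] 0.57 [[453.6 102.   41. ]]
wrist lid_edge [321. 178.] 0.72 [[431.1  25.9  32. ]]
top stud_right_top [252. 282.] 0.56 [[447.6 -58.1  41. ]]
scene lid_edge [250. 210.] 0.56 [[430.8  29.7  32. ]]
expected [451.92458672 102.96338658] [447.43273015 -52.97193086] edge [429.68695107  25.5716069 ]
```

View pics/w7.png

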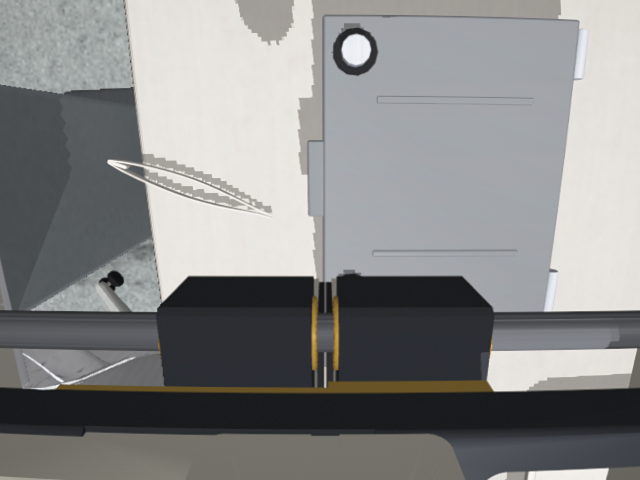

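The lid is shut, and the left stud shows at (356,49), matching the expected spot to within 2 mm. I'll go over the left stud.

>>> {"op": "send_rows", "data": {
  "offset": [
    [0.5,0.15,0],
    [0.96,0.15,0],
    [0.96,0.15,0.4],
    [0.96,0.15,0.75],
    [0.96,0.15,0.8],
    [0.96,0.15,0.8]
  ],
  "delta_rot": [
    [0,0,0],
    [0,0,0],
    [0,0,0],
    [0,0,0],
    [0,0,0],
    [0,0,0]
  ]
}}

```text
time: 21.52
tool_pos: [452.5, 102.3, 51.9]
tcp_rot: [3.141, -0.0, 1.542]
contact_force: [0.9, 0.2, 0.1]
grip_width: 0.8
finger_force: 0.0
```

>>> {"op": "send_rows", "data": {
  "offset": [
    [0,0,0.06],
    [0,0,0.09],
    [0,0,0.11],
    [0,0,0.125],
    [0,0,0.14],
    [0,0,0.15],
    [0,0,0.15]
  ],
  "delta_rot": [
    [0,0,0],
    [0,0,0],
    [0,0,0],
    [0,0,0],
    [0,0,0],
    [0,0,0],
    [0,0,0]
  ]
}}

```text
time: 22.4
tool_pos: [452.7, 102.4, 34.9]
tcp_rot: [3.139, -0.0, 1.542]
contact_force: [-2.6, -0.1, 15.6]
grip_width: 0.5
finger_force: 7.5
```

>>> {"op": "send_rows", "data": {
  "offset": [
    [0,0,0.01],
    [0,0,0.015],
    [0,0,0.015]
  ],
  "delta_rot": [
    [0,0,0],
    [0,0,0],
    [0,0,0]
  ]
}}

```text
time: 22.78
tool_pos: [452.8, 102.4, 34.5]
tcp_rot: [3.138, -0.0, 1.542]
contact_force: [-8.9, -1.0, 32.7]
grip_width: 0.1
finger_force: 16.0
```

>>> {"op": "send_rows", "data": {
  "offset": [
    [0,0,-0.2],
    [-0.4,0,-0.3],
    [-0.8,0,-0.3],
    [-0.8,0,-0.3]
  ],
  "delta_rot": [
    [0,0,0],
    [0,0,0],
    [0,0,0],
    [0,0,0]
  ]
}}

```text
time: 23.28
tool_pos: [449.7, 3.9, 68.0]
tcp_rot: [3.14, 0.0, 1.538]
contact_force: [-0.4, 0.6, -0.3]
grip_width: 0.3
finger_force: 0.0
```

```bash
python3 - <<'E'
from h import *
s=get_obs();print(s['tool_pos']);go((448,-53.5,52),np.degrees(s['tcp_rot'][2]))
E
```

```text
[449.6566082    3.92681892  68.03333075]
offset [-0.4787, 0.0017, 0.1338] rot [0.0002, 0.0001, 0.0]
```

>>> {"op": "send_rows", "data": {
  "offset": [
    [-0.3,0,0],
    [-0.49,0,0],
    [-0.49,0,0.07],
    [-0.49,0,0.13],
    [-0.49,0,0.13]
  ],
  "delta_rot": [
    [0,0,0],
    [0,0,0],
    [0,0,0],
    [0,0,0],
    [0,0,0]
  ]
}}

```text
time: 23.9
tool_pos: [447.0, -51.2, 51.1]
tcp_rot: [-3.14, -0.001, 1.543]
contact_force: [0.0, 0.7, 0.4]
grip_width: 0.6
finger_force: 0.0
```

>>> {"op": "send_rows", "data": {
  "offset": [
    [0,0,0.06],
    [0,0,0.09],
    [0,0,0.11],
    [0,0,0.125],
    [0,0,0.14],
    [0,0,0.15],
    [0,0,0.15]
  ],
  "delta_rot": [
    [0,0,0],
    [0,0,0],
    [0,0,0],
    [0,0,0],
    [0,0,0],
    [0,0,0],
    [0,0,0]
  ]
}}

```text
time: 24.78
tool_pos: [447.5, -52.0, 34.9]
tcp_rot: [3.141, -0.0, 1.542]
contact_force: [-3.4, 2.6, 14.3]
grip_width: 0.6
finger_force: 7.5
```

Bottomed the same way as the left one. I'll press a touch more, then lift clear and check.

>>> {"op": "send_rows", "data": {
  "offset": [
    [0,0,0.01],
    [0,0,0.015],
    [0,0,0.015]
  ],
  "delta_rot": [
    [0,0,0],
    [0,0,0],
    [0,0,0]
  ]
}}

```text
time: 25.15
tool_pos: [447.6, -52.0, 34.5]
tcp_rot: [3.14, 0.0, 1.542]
contact_force: [-8.3, 3.2, 33.0]
grip_width: 0.6
finger_force: 16.4
```

>>> {"op": "send_rows", "data": {
  "offset": [
    [0,0,-0.4],
    [0,0,-0.9],
    [-0.7,-0.2,-1],
    [-0.7,-0.2,-1],
    [-0.7,-0.2,-1]
  ],
  "delta_rot": [
    [0,0,0],
    [0,0,0],
    [0,0,0],
    [0,0,0],
    [0,0,0]
  ]
}}

```text
time: 25.78
tool_pos: [421.0, -136.8, 152.4]
tcp_rot: [3.141, 0.0, 1.539]
contact_force: [0.0, 1.1, 0.6]
grip_width: 0.6
finger_force: 0.0
```

```bash
python3 - <<'E'
from h import *
a=optics.capture('wrist')
b=optics.capture('scene')[140:270,200:400]
o=np.vstack([cv2.resize(a[0:280],(520,228)),cv2.resize(b,(520,338),interpolation=cv2.INTER_CUBIC)])
cv2.imwrite('pics/f.png',o[...,::-1]);s=get_obs();print(s['tool_pos'],s['contact_force'])
E
```

```text
[ 421.07758749 -135.16269064  151.80234807] [-0.2069987   0.69226039 -0.33377067]
```

View pics/f.png

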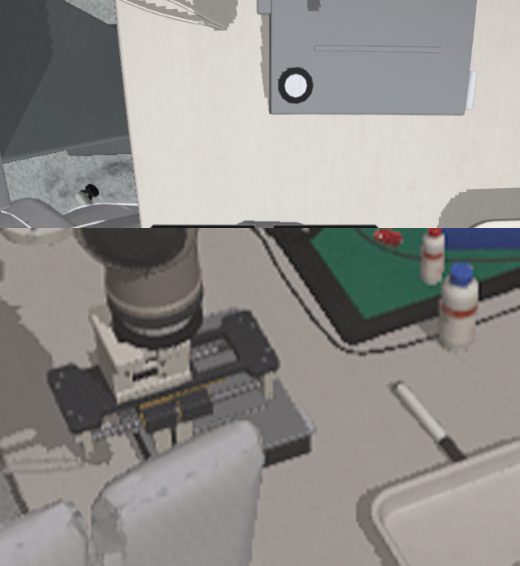

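The lid is flat and shut with the right stud sunk (stud and collar at (295,85) in the upper half); the marker is untouched. The sleeve is close by, so I'll back off from it and hand in.

>>> {"op": "send_rows", "data": {
  "offset": [
    [0.2,0,-0.5],
    [0.5,0,-1],
    [0.5,0,-1],
    [0.5,0,-1]
  ],
  "delta_rot": [
    [0,0,0],
    [0,0,0],
    [0,0,0],
    [0,0,0]
  ]
}}

```text
time: 26.38
tool_pos: [422.9, -74.6, 271.7]
tcp_rot: [-3.142, -0.0, 1.544]
contact_force: [-0.4, -0.2, -0.3]
grip_width: 0.2
finger_force: 0.0
```

```bash
python3 -c "
from plant import *
print(get_obs()['contact_force']);print(ticket.close_job())"
```

```text
[-0.38739422 -0.20426171 -0.26918745]
the job is handed in; nothing more can be done
None
```

The job is handed in at 26.4 s: the gold package sits midway between the other two (about 1 mm out of line along the carrier), the lid is shut, and both studs bottomed out at about 33 N each; the hand-in gave no verdict.

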